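# Index the vial carousel to the next hole

### The arm

A 6-joint arm with a two-finger parallel gripper is mounted at the origin on a cart in front of the work surface, level with it; the furniture and walls round the work are solid. World frame = base frame: x ahead of the robot, y to its left, z up, the work surface at z = 0. Lengths are in mm, angles in degrees, forces in N, time in s.
With the tool pointing down it reaches from about 325 to 850 mm from the base axis. Payload 4.4 kg.
Tool frame: the origin (TCP) lies midway between the tips of the shut fingers; the grasp point (between the pads) lies 19 mm behind it (arm.tcp_to_grasp is the distance from the TCP to the grasp point, in mm); x points along the fingers, y is the direction in which the jaws open and shut, and the axes are right-handed (so a half turn about x gives the same grasp; the last joint's range is limited). The gripper opens to 94 mm and grips with 3 to 60 N. Pads are 16 mm wide; open, the fingers measure 119 mm over their backs; the gripper's body (75 mm by 177 mm) begins 78 mm behind the grasp point.
Start: joints at [-8.623, 11.837, 88.321, -0, 79.842, -8.623], TCP at [575.002, -0.012, 205.447] pointing down, gripper open.
Joint ranges: [-156.59, 156.59], [-49.26, 127.26], [12.9, 141.05], [-63.56, 243.56], [4.71, 150.69], [-161.64, 161.64]. Speed limits (degrees/s): [159.86, 159.86, 180, 180, 180, 180].

### API

Orientations are given as [roll, pitch, yaw] about the fixed x, y, z axes, in that order (R = Rz(yaw) Ry(pitch) Rx(roll)).
In Python, from station import state, snapshot, calibration, arm gives the robot as it stands.
- The arm moves only by the shell command python3 -m pendant 'ROWS' [OPENING] [FORCE]. ROWS is JSON, a list of rows, each an object of numbers: "dx", "dy", "dz": the shift along the tool's x, y, z in m; "ax", "ay", "az": the turn, a rotation vector about the tool's x, y, z in rad. In form: [{"dx": .., "dy": .., "dz": .., "ax": .., "ay": .., "az": ..}, ...]. A call has 1 to 8 rows; each row is the pose to reach, as a shift and turn from the pose measured when the call began, along the tool's axes at that moment; what a row does not reach only later rows make up. A row lasts 1/12 s, in which the tool goes at most 41.7 mm and 7.16 degrees, less where a joint would pass 70% of its speed; a pose out of reach is approached as far as the arm can. A call with a gripper value outside its range is refused whole. OPENING is the closure, from 0 (fully open) to 1 (shut), set as the call begins (- or left out, the last holds). The fingers move at their own pace and stop on an object; FORCE is the grip in N (left out, the last holds). Time passes only in rows, so rows that repeat a pose let the fingers close. It gives the time, the measured TCP pose, the force and the opening at its end, in the units of the state.
- state(): the state, without advancing time (a new reading comes with each control period).
- snapshot(name): name is "scene" or "side" or "wrist"; returns (picture, depth): 420x560x3 uint8, red, green, blue; 420x560 float32, mm along the optical axis (not along the pixel's ray), 0 where there is no reading.
- calibration(name): a dict with "intrinsics" (3x3 intrinsics, pixels), "distortion" ([k1, k2, p1, p2, k3] as OpenCV has them; the pictures are not rectified), "cam_to_world" (4x4, takes a point from camera to world coordinates). Camera axes: x right, y down, z forward; pixel columns grow to the right and rows downward; lengths in mm; the calibration is good to about 2 mm. A picture is of the moment at which its call begins: read the wrist's pose just before it. calibration takes no time and is no camera call; for the wrist camera it gives the pose at the moment of the call.
- arm.job_done(): hands the job in, once; it reports no verdict.
The state is a dict: "time": time; "qpos": joint angles; "qd": joint speeds; "effort": joint torques, N m; "tcp_pos": TCP position; "tcp_rot": TCP orientation; "ft_force": force on the tool from outside, world axes, zero at the start; "ft_torque": the same for the moment, N m; "grip_width": opening from 0.0 (shut) to 1.0 (fully open).
Only numpy, scipy, OpenCV 4.12 (cv2) and the standard library are available. Lean on these libraries where they do the work, as an engineer would, in place of code of your own. Each camera call takes 0.05 s, during which the arm holds its last target.

### The job

Index the vial carousel by one hole, using only the fingertips: press the dished black cap on its arm down so that the locking pin comes out, keep it pressed while you push the table round clockwise (seen from above), and let the cap up at the very next hole so that the pin drops fully in and locks the table. Do not run past that hole or turn the table backwards, do not lift or upset the vials, and leave the things around it where they are. Finish with the robot clear of everything.

Things in the scene. Friction and masses are not known exactly. Their poses are not given: they have to be found in the camera images.
- carousel (a joint): angle of the turning table, rad, growing clockwise seen from above; 0 at the start, where the pin is locked in a hole; there are eight holes 45 degrees apart, so the next hole clockwise is at 0.785. The table (grey disc 174 mm across, eight wells for vials, and one 34 mm wide arm that carries the plunger) turns about a vertical axis with light friction (under 0.2 N m), and is locked, with about 1 degree of play, until the plunger is pressed
- index_plunger (a joint): how far the dished cap is pressed down, m: 0 up (pin fully in a hole), 0.016 at the stop. A spring returns it (about 4 N at 0, 8 N at the stop). A rocker in the arm lifts the steel pin as the cap goes down; the pin is clear of the plate from about 0.009. If the cap is let up between two holes the pin rides on the plate and the cap stays about 0.008 down; within about 2.5 degrees of a hole the round-ended pin finds its way in by itself
- press_cap (a point): centre of the floor of the dish in the cap, which moves with the cap and the table. The cap is a black round dish 59 mm across on top of the table's arm, 145 mm from the table's axis; its flat floor is 47 mm across, 62 mm above the worktop when up, with a rim 9 mm high around it against which a fingertip can push sideways. x of the point points outwards along the arm, z up
- table_axis (a point): point on the vertical axis of the turning table, 37 mm above the worktop, level with the top of the grey disc. The round aluminium base (244 mm across, 20 mm high) is fixed to the worktop. Opposite the arm a fixed post 203 mm from the axis holds a reading head over the well circle, up to 160 mm above the worktop
- next_hole (a point): mouth of the next index hole clockwise, in the top of the fixed aluminium base plate, 20 mm above the worktop and 100 mm from the axis; holes are 13 mm across. The cap belongs on the same ray from the axis, 145 mm out, when the pin is over this hole
- vial_2_mid (a point): centre (half-way up) of a capped glass sample vial, 23 mm across and 62 mm high, standing loose in a 20 mm deep well of the table, 64 mm from the axis; its top is 99 mm above the worktop. Leave it in its well
- vial_3_mid (a point): centre (half-way up) of a capped glass sample vial, 23 mm across and 62 mm high, standing loose in a 20 mm deep well of the table, 64 mm from the axis; its top is 99 mm above the worktop. Leave it in its well
- vial_4_mid (a point): centre (half-way up) of a capped glass sample vial, 23 mm across and 62 mm high, standing loose in a 20 mm deep well of the table, 64 mm from the axis; its top is 99 mm above the worktop. Leave it in its well
- vial_5_mid (a point): centre (half-way up) of a capped glass sample vial, 23 mm across and 62 mm high, standing loose in a 20 mm deep well of the table, 64 mm from the axis; its top is 99 mm above the worktop. Leave it in its well
- notebook_mid (a point): centre of a dark blue hard-cover lab notebook lying flat, 210 x 150 x 17 mm, to the left of the work; bystander
- foil_pot_mid (a point): centre of a small pot lined with foil, 42 mm across and 42 mm high, to the right of the work; bystander
- die_body_mid (a point): centre of a round steel die with a bore, 54 mm across and 41 mm high, at the far right of the work; bystander

How it is judged (in metres and radians):
On the way, in this order (a step that is already met when the one before it is completed fails the run):
1. the cap is pressed down with the table still at its first hole, and the pin is out (value of joint index_plunger above 0.0085 m and value of joint carousel between -0.06 and 0.06 rad and contact force between the fingers and index_plunger above 0.5 N), for 0.05 s.
2. the table is being turned with the pin out (value of joint carousel above 0.25 rad and value of joint index_plunger above 0.006 m), for 0.05 s.
At the end, for the whole second after the job is handed in: The table stands at the next hole clockwise (within 0.03 rad), at rest, with the cap up (less than 2 mm down) and so the pin fully in; the vials stand in their wells (less than 0.2 rad off upright); the notebook, foil pot and steel die are within 30 mm of where they were (value of joint carousel between 0.755 and 0.815 rad and value of joint index_plunger below 0.002 m and velocity of joint carousel between -0.02 and 0.02 rad/s and angle between each of vial_2_mid, vial_3_mid, vial_4_mid, vial_5_mid's own z axis and vertical below 0.2 rad and height (world z) of each of vial_2_mid, vial_3_mid, vial_4_mid, vial_5_mid below 0.078 m and horizontal distance between each of vial_2_mid, vial_3_mid, vial_4_mid, vial_5_mid and table_axis below 0.075 m and distance of each of notebook_mid, foil_pot_mid, die_body_mid from where it was at the start of the episode below 0.03 m); the robot touches nothing.
It fails at once if the table is turned past the next hole (by more than 10 degrees) (value of joint carousel above 0.96 rad).
It fails at once if the table is turned backwards (value of joint carousel below -0.12 rad).
It fails at once if a vial is lifted or upset (angle between any of vial_2_mid, vial_3_mid, vial_4_mid, vial_5_mid's own z axis and vertical above 0.4 rad or height (world z) of any of vial_2_mid, vial_3_mid, vial_4_mid, vial_5_mid above 0.083 m).
It fails at once if a bystander is displaced (distance of any of notebook_mid, foil_pot_mid, die_body_mid from where it was at the start of the episode above 0.03 m).
It also fails if it takes over 35 s, if anything falls off the work surface, if the arm or the gripper's body presses on something with over 40 N, if the wrist force passes 120 N, or if a joint passes its speed limit or range.

## Working session

There is one attempt and no reset: what is moved stays moved. The work goes in short steps, Python scripts to look and compute and a shell command to move; the robot and the scene stay as the last step left them, time stands still between calls to the robot, and variables do not carry over. Pictures are saved under pics/ and viewed, and the job is handed in when it is done.

```bash
ls; mkdir -p pics; python3 - <<'E'
from station import state,snapshot,calibration,arm
import cv2,numpy as np
print(state())
for n in("scene","side","wrist"):
    c=calibration(n)
    p,d=snapshot(n)
    cv2.imwrite(f"pics/{n}0.png",p[:,:,::-1]);np.savez(f"pics/{n}0.npz",p=p,d=d,K=c["intrinsics"],D=c["distortion"],T=c["cam_to_world"])
    print(n,np.round(c["cam_to_world"],3).tolist())
E
```

```text
pics
{'time': 0.0, 'qpos': array([-8.62361547e+00,  1.18831844e+01,  8.84046488e+01,  1.35042470e-04,
        7.98399944e+01, -8.62342747e+00]), 'qd': array([ 0.00686953,  0.0372381 ,  0.1017187 , -0.04981891,  0.09011115,
        0.0694646 ]), 'effort': array([-8.39226868e-05, -3.70882022e+01, -2.81415099e+01,  6.96549774e-02,
        3.60915181e-02, -1.71865345e-04]), 'tcp_pos': array([5.74199136e+02, 1.04916087e-01, 2.04302598e+02]), 'tcp_rot': array([-98.68298398,  89.87217222, 171.31680405]), 'ft_force': array([-0.05905383, -0.13075882, -0.35534686]), 'ft_torque': array([-0.0204647 ,  0.0232327 , -0.02468663]), 'grip_width': 0.9948124553031837}
scene [[0.91, -0.28, 0.304, 142.592], [-0.413, -0.652, 0.635, -834.301], [0.021, -0.704, -0.71, 1004.691], [0.0, 0.0, 0.0, 1.0]]
side [[0.978, -0.089, 0.19, 235.8], [-0.209, -0.459, 0.863, -1367.181], [0.011, -0.884, -0.468, 833.479], [0.0, 0.0, 0.0, 1.0]]
wrist [[1.0, 0.0, -0.003, 575.901], [-0.001, -0.969, -0.245, 70.654], [-0.003, 0.245, -0.969, 382.779], [0.0, 0.0, 0.0, 1.0]]
```

View pics/scene0.png

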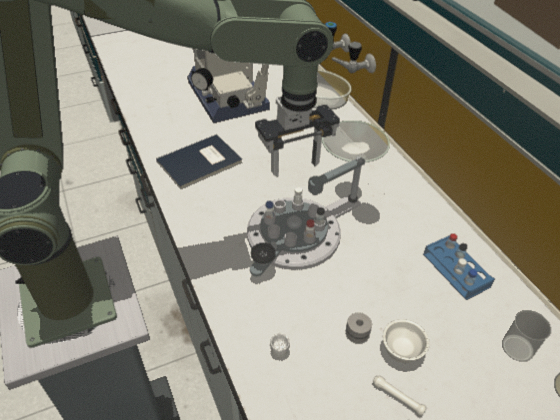

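View pics/side0.png

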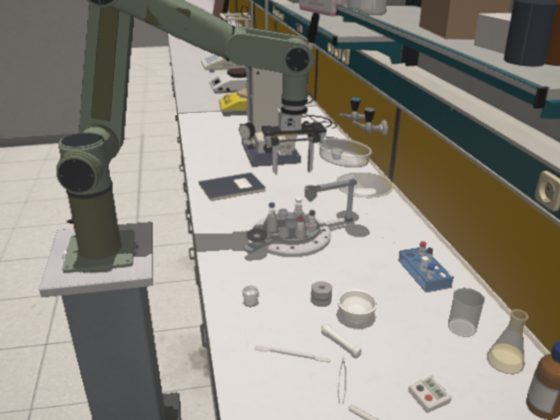

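View pics/wrist0.png

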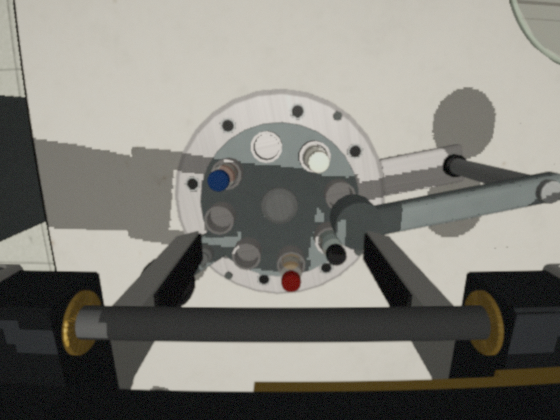

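The scene view shows the carousel around (293,230) and the cap at (262,253). In the wrist view the base is centred near (280,190), with the cap hidden behind the left finger near (180,280). The next hole is probably at wrist (192,184). I'll measure these now.

```bash
cat > h.py <<'E'
import numpy as np,cv2
def load(n):
    z=np.load(f"pics/{n}.npz");return z["p"],z["d"],np.array(z["K"],float),np.array(z["D"],float),np.array(z["T"],float)
def cloud(n):
    p,d,K,D,T=load(n);h,w=d.shape
    u,v=np.meshgrid(np.arange(w),np.arange(h))
    q=cv2.undistortPoints(np.stack([u,v],-1).reshape(-1,1,2).astype(float),K,D).reshape(h,w,2)
    P=np.dstack([q[...,0]*d,q[...,1]*d,d]);return p,d,P@T[:3,:3].T+T[:3,3]
def onplane(n,px,z):
    p,d,K,D,T=load(n)
    q=cv2.undistortPoints(np.array(px,float).reshape(-1,1,2),K,D).reshape(-1,2)
    r=np.c_[q,np.ones(len(q))]@T[:3,:3].T;o=T[:3,3]
    return o+r*((z-o[2])/r[:,2])[:,None]
def circ(xy):
    A=np.c_[2*xy,np.ones(len(xy))];s=np.linalg.lstsq(A,(xy**2).sum(1),rcond=None)[0]
    return s[:2],np.sqrt(s[2]+s[:2]@s[:2])
E
python3 - <<'E'
from h import *
# base: rim points by hand-free: wrist cloud with z ~20, radius fit on outer boundary
p,d,W=cloud("wrist0")
m=((abs(W[...,2]-20)<6)&(d>0)).astype(np.uint8)
m[235:]=0
n,l,s,c=cv2.connectedComponentsWithStats(m); print([(list(x)) for x in s if x[4]>150])
k=1+np.argmax(s[1:,4]); 
cn=max(cv2.findContours((l==k).astype(np.uint8),0,1)[0],key=len)[:,0]
P=onplane("wrist0",cn,20)[:,:2]
cc,r=circ(P)
for i in range(10):
    dist=np.hypot(*(P-cc).T); g=abs(dist-122)<(12 if i<4 else 4); cc,r=circ(P[g])
print("axis",cc,r,g.sum())
# holes
for u in [(228,125),(298,111),(355,151),(192,184),(338,115),(263,279),(326,267),(228,275)]:
    q=onplane("wrist0",[u],20)[0,:2]-cc;print(u,np.hypot(*q).round(1),np.degrees(np.arctan2(q[1],q[0])).round(1))
for nm in("scene0","side0"):
    p,d,W=cloud(nm)
    rr=np.hypot(W[...,0]-cc[0],W[...,1]-cc[1])
    dark=(p.max(2)<60)&(rr>105)&(rr<185)&(W[...,2]>45)&(W[...,2]<85)&(d>0)
    dark&=W[...,0]<cc[0]
    q=W[dark];print(nm,dark.sum(),q.min(0),q.max(0),np.median(q,0))
    v,u=np.nonzero(dark);print(u.min(),u.max(),v.min(),v.max())
    rim=q[(q[:,2]>66)&(q[:,2]<76)]
    print("rim fit",circ(rim[:,:2]),len(rim)); 
    fl=q[abs(q[:,2]-62)<4];print("floor",fl.mean(0),len(fl))
    # base circle
    b=(abs(W[...,2]-20)<5)&(rr>95)&(rr<135)&(d>0);print("base",circ(W[b][:,:2]), "r95-",np.percentile(rr[b],98))
for nm in("scene0","side0"):
    p=load(nm)[0]; y,x=(200,230) if nm=="scene0" else (185,220)
    cv2.imwrite(f"pics/{nm}crop.png",cv2.resize(p[y:y+90,x:x+130,::-1],None,fx=6,fy=6,interpolation=3))
E
```

```text
[[np.int32(0), np.int32(0), np.int32(560), np.int32(420), np.int32(224754)], [np.int32(519), np.int32(0), np.int32(41), np.int32(52), np.int32(827)], [np.int32(175), np.int32(89), np.int32(209), np.int32(146), np.int32(9378)], [np.int32(444), np.int32(154), np.int32(22), np.int32(23), np.int32(231)]]
axis [570.9857164  -15.33878778] 118.31591418564884 78
(228, 125) 98.0 123.9
(298, 111) 97.9 77.9
(355, 151) 99.1 32.6
(192, 184) 99.3 170.3
(338, 115) 111.5 55.4
(263, 279) 102.2 -101.1
(326, 267) 101.3 -56.4
(228, 275) 113.5 -123.1
scene0 229 [ 420.33835864 -129.9697863    57.58157419] [475.26783693 -70.61834268  75.29147211] [452.06368024 -95.79452474  64.9705248 ]
252 274 244 262
rim fit (array([ 448.5375589, -100.6157664]), np.float64(25.87061349754548)) 95
floor [451.15752455 -94.75579863  63.09356166] 133
base (array([569.97963989, -17.79394199]), np.float64(108.83144550340927)) r95- 122.97903429559531Traceback (most recent call last):
  File "<stdin>", line 22, in <module>
    return umr_minimum(a, axis, None, out, keepdims, initial, where)
ValueError: zero-size array to reduction operation minimum which has no identity
```

```bash
python3 - <<'E'
from h import *
E
ls pics
```

```text
scene0.npz
scene0.png
side0.npz
side0.png
wrist0.npz
wrist0.png
```

```bash
cat >> h.py <<'E'
from scipy.spatial.transform import Rotation as Ro
def R(st): return Ro.from_euler('xyz',st["tcp_rot"],degrees=True).as_matrix()
def totool(dw):
    from station import state
    st=state(); return (R(st).T@np.array(dw,float))/1000
E
python3 - <<'E'
from h import *
from station import state
hs=[(228,125),(298,111),(355,151),(192,184),(263,279),(326,267)]
H=onplane("wrist0",hs,20)[:,:2]
cc,r=circ(H);print("axis holes",cc,r)
for q in H-cc: print(np.hypot(*q).round(1),np.degrees(np.arctan2(q[1],q[0])).round(1)%45)
# vials etc not needed. cap from scene: rim mask ray onto z=71
p,d,W=cloud("scene0")
print(np.round(R(state()),3))
p=load("scene0")[0]
cv2.imwrite("pics/scrop.png",cv2.resize(p[190:290,220:360,::-1],None,fx=5.5,fy=5.5,interpolation=3))
print(state()["tcp_pos"])
E
```

```text
axis holes [571.15735644 -17.37462604] 99.89344166963282
99.8 33.400000000000006
99.9 33.2
100.1 33.7
99.9 34.19999999999999
100.2 33.599999999999994
99.5 34.1
[[-0.002  1.     0.   ]
 [ 0.     0.    -1.   ]
 [-1.    -0.002 -0.   ]]
[5.74394135e+02 1.04137735e-01 2.04574019e+02]
```

View pics/scrop.png

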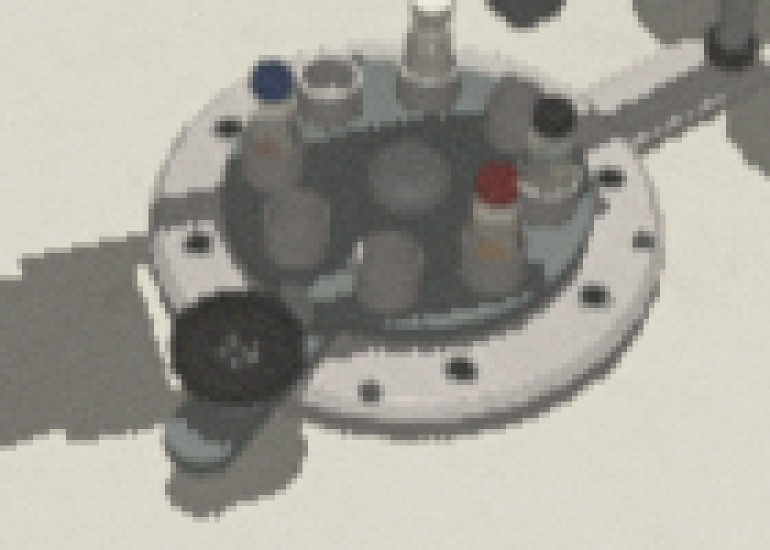

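The crop shows the arm and cap at lower left, with base holes all round. The six holes fit a circle of r=99.9 (given: 100). That puts the axis at (571.2,-17.4), the cap at (450.6,-97.8) and the target cap position at (429,11). The depth cloud of the cap agrees. Next I shut the fingers and move over the cap.

```bash
python3 -m pendant '[{"dy":-0.031,"dz":0.0245},{"dy":-0.062,"dz":0.049},{"dy":-0.093,"dz":0.0735},{"dy":-0.124,"dz":0.098},{"dy":-0.124,"dz":0.098,"dx":0.02},{"dy":-0.124,"dz":0.098,"dx":0.04},{"dy":-0.124,"dz":0.098,"dx":0.05},{"dy":-0.124,"dz":0.098,"dx":0.05}]' 1 20
python3 - <<'E'
from station import state,snapshot,calibration
import cv2,numpy as np
from h import *
s=state();print(s["tcp_pos"],s["ft_force"],s["grip_width"]);print(R(s).round(3))
for n in("wrist","scene"):
    c=calibration(n);p,d=snapshot(n)
    cv2.imwrite(f"pics/{n}1.png",p[:,:,::-1]);np.savez(f"pics/{n}1.npz",p=p,d=d,K=c["intrinsics"],D=c["distortion"],T=c["cam_to_world"])
p=load("scene1")[0]
cv2.imwrite("pics/scrop1.png",cv2.resize(p[150:290,200:360,::-1],None,fx=4,fy=4,interpolation=3))
E
```

```text
[5.74394135e+02 1.04137735e-01 2.04574019e+02] [0.9774714  0.00891019 0.82161667] 0.9985306471652019
[[-0.002  1.     0.   ]
 [ 0.     0.    -1.   ]
 [-1.    -0.002 -0.   ]]$[0]: bad value
```

View pics/wrist1.png

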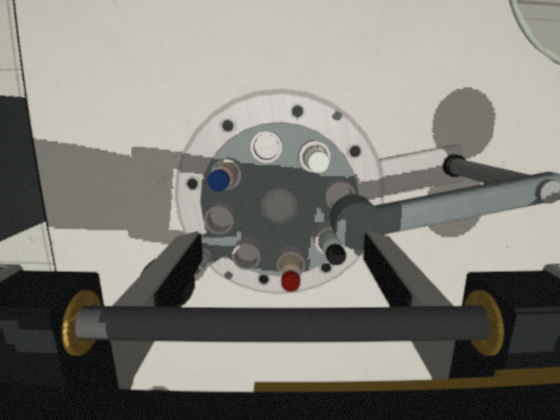

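View pics/scrop1.png

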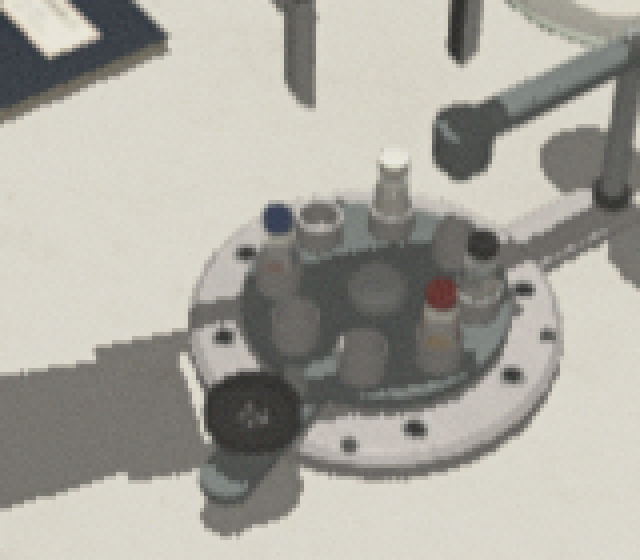

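The arm did not move, because the call was refused with "bad value": every row needs all six keys. Both pictures are unchanged.

```bash
python3 -m pendant '[{"dx":0,"dy":-0.031,"dz":0.0245,"ax":0,"ay":0,"az":0},{"dx":0,"dy":-0.062,"dz":0.049,"ax":0,"ay":0,"az":0},{"dx":0,"dy":-0.093,"dz":0.0735,"ax":0,"ay":0,"az":0},{"dx":0,"dy":-0.124,"dz":0.098,"ax":0,"ay":0,"az":0},{"dx":0.02,"dy":-0.124,"dz":0.098,"ax":0,"ay":0,"az":0},{"dx":0.04,"dy":-0.124,"dz":0.098,"ax":0,"ay":0,"az":0},{"dx":0.05,"dy":-0.124,"dz":0.098,"ax":0,"ay":0,"az":0},{"dx":0.05,"dy":-0.124,"dz":0.098,"ax":0,"ay":0,"az":0}]' 1 20
cat > look.py <<'E'
import sys
from station import state,snapshot,calibration
from h import *
k=sys.argv[1]
s=state();print(s["time"],s["tcp_pos"],s["ft_force"],s["grip_width"]);print(R(s).round(3).tolist())
for n in sys.argv[2:]:
    c=calibration(n);p,d=snapshot(n)
    cv2.imwrite(f"pics/{n}{k}.png",p[:,:,::-1]);np.savez(f"pics/{n}{k}.npz",p=p,d=d,K=c["intrinsics"],D=c["distortion"],T=c["cam_to_world"])
    if n=="scene": cv2.imwrite(f"pics/scrop{k}.png",cv2.resize(p[150:290,200:360,::-1],None,fx=4,fy=4,interpolation=3))
E
python3 look.py 2 wrist scene
```

```text
time: 0.92
tcp_pos: [448.4, -97.2, 152.5]
tcp_rot: [-110.6, 89.6, 159.3]
ft_force: [0.1, -0.1, -0.1]
grip_width: 0.474
0.9167 [448.38205734 -97.20024313 152.4837333 ] [ 0.08455362 -0.13847721 -0.08910921] 0.47393527147614095
[[-0.006, 1.0, -0.0], [0.002, -0.0, -1.0], [-1.0, -0.006, -0.002]]
```

```bash
sleep 1
python3 -m pendant '[{"dx":0.01,"dy":0.002,"dz":0.0005,"ax":0,"ay":0,"az":0},{"dx":0.02,"dy":0.002,"dz":0.0005,"ax":0,"ay":0,"az":0},{"dx":0.03,"dy":0.002,"dz":0.0005,"ax":0,"ay":0,"az":0},{"dx":0.04,"dy":0.002,"dz":0.0005,"ax":0,"ay":0,"az":0},{"dx":0.05,"dy":0.002,"dz":0.0005,"ax":0,"ay":0,"az":0},{"dx":0.055,"dy":0.002,"dz":0.0005,"ax":0,"ay":0,"az":0},{"dx":0.055,"dy":0.002,"dz":0.0005,"ax":0,"ay":0,"az":0},{"dx":0.055,"dy":0.002,"dz":0.0005,"ax":0,"ay":0,"az":0}]' 1 20
python3 look.py 3 wrist scene
```

```text
time: 1.68
tcp_pos: [452.3, -98.1, 99.5]
tcp_rot: [-108.0, 89.8, 162.0]
ft_force: [0.0, -0.6, 0.3]
grip_width: 0.003
1.6833 [452.29468812 -98.06648836  99.49979449] [ 0.03748445 -0.64617004  0.25424749] 0.0026502875896041995
[[-0.003, 1.0, 0.001], [0.001, 0.001, -1.0], [-1.0, -0.003, -0.001]]
```

View pics/wrist3.png

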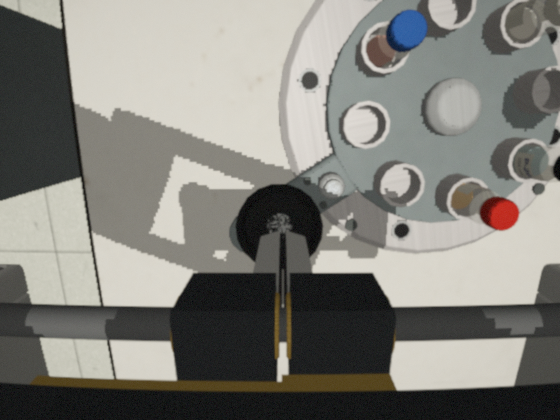

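View pics/scrop3.png

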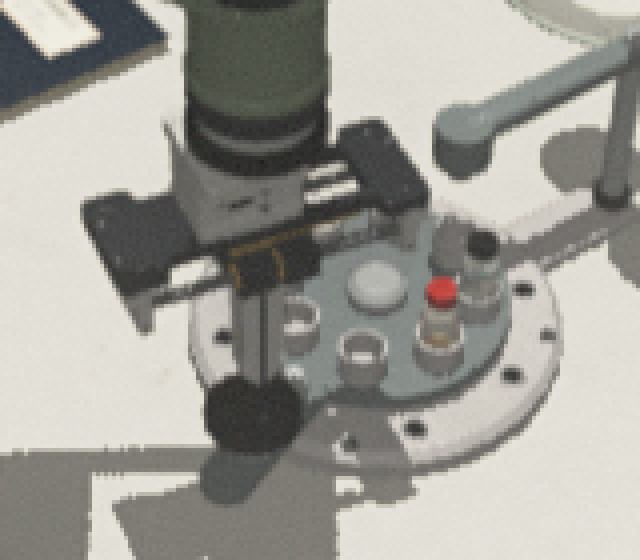

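The wrist view shows the black cap around (279,226), with the shut fingers above its lower half and the next hole at (311,80). I'll check the cap and axis from this closer view.

```bash
cat > cap.py <<'E'
import sys
from h import *
def cap(n,zrim,ax=(571.2,-17.4),box=None):
    p=load(n)[0]
    x0,y0,x1,y1=box
    m=np.zeros(p.shape[:2],np.uint8); m[y0:y1,x0:x1]=(p[y0:y1,x0:x1].max(2)<45)
    m=cv2.morphologyEx(m,cv2.MORPH_CLOSE,np.ones((7,7)))
    m=cv2.morphologyEx(m,cv2.MORPH_OPEN,np.ones((5,5)))
    cn=max(cv2.findContours(m,0,1)[0],key=cv2.contourArea)[:,0]
    cn=cn[(cn[:,1]<y1-3)&(cn[:,1]>y0+1)&(cn[:,0]>x0+1)&(cn[:,0]<x1-2)]
    P=onplane(n,cn,zrim)[:,:2];c=circ(P)[0];
    rng=np.random.default_rng(0);best=(0,)
    for _ in range(500):
        i=rng.choice(len(P),3,replace=False);c,r=circ(P[i]);
        if abs(r-29.5)>2.5: continue
        g=abs(np.hypot(*(P-c).T)-r)<0.8
        if g.sum()>best[0]: best=(g.sum(),g)
    c,r=circ(P[best[1]]);q=c-np.array(ax)
    th=np.degrees(np.arctan2(q[1],q[0]))%360
    print("cap",c.round(1),"r",r.round(1),"n",best[0],len(P),"rad",np.hypot(*q).round(1),"th",th.round(2),"turned",(213.7-th).round(2),"deg",np.radians(213.7-th).round(3))
if __name__=="__main__":
    cap(sys.argv[1],float(sys.argv[2]),box=[int(a) for a in sys.argv[3:7]])
E
python3 cap.py wrist3 71 215 170 345 255
python3 - <<'E'
from h import *
H=onplane("wrist3",[(311,80),(402,230)],20)[:,:2];print(H)
for q in H-np.array([571.2,-17.4]):print(np.hypot(*q),np.degrees(np.arctan2(q[1],q[0]))%360)
E
```

```text
cap [450.9 -96. ] r 28.2 n 157 276 rad 143.7 th 213.14 turned 0.56 deg 0.01
[[ 474.37076657    1.94720227]
 [ 552.3990463  -115.39974953]]
98.7431753726962 168.70067587068058
99.78690679606343 259.13993187681945
```

```bash
python3 -m pendant '[{"dx":0.015,"dy":-0.0015,"dz":0,"ax":0,"ay":0,"az":0},{"dx":0.028,"dy":-0.0015,"dz":0,"ax":0,"ay":0,"az":0},{"dx":0.035,"dy":-0.0015,"dz":0,"ax":0,"ay":0,"az":0},{"dx":0.039,"dy":-0.0015,"dz":0,"ax":0,"ay":0,"az":0},{"dx":0.043,"dy":-0.0015,"dz":0,"ax":0,"ay":0,"az":0},{"dx":0.047,"dy":-0.0015,"dz":0,"ax":0,"ay":0,"az":0},{"dx":0.050,"dy":-0.0015,"dz":0,"ax":0,"ay":0,"az":0},{"dx":0.050,"dy":-0.0015,"dz":0,"ax":0,"ay":0,"az":0}]' 1 20
python3 look.py 4 wrist
```

```text
time: 2.45
tcp_pos: [451.8, -99.2, 51.3]
tcp_rot: [-25.5, 89.9, -115.4]
ft_force: [-3.0, -1.5, 5.8]
grip_width: 0.004
2.45 [451.82325153 -99.23187975  51.2527978 ] [-3.02349801 -1.49624697  5.79531469] 0.0035189294395710316
[[-0.001, 1.0, 0.001], [-0.001, 0.001, -1.0], [-1.0, -0.001, 0.001]]
```

View pics/wrist4.png

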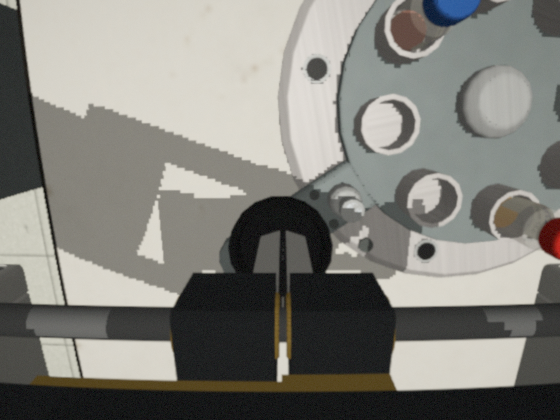

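The fingers are in the dish at z=51.3 with 5.8 N on them, so the cap is about 10.7 mm down. I'll press a little deeper for margin and hold.

```bash
python3 -m pendant '[{"dx":0.003,"dy":0,"dz":0,"ax":0,"ay":0,"az":0},{"dx":0.005,"dy":0,"dz":0,"ax":0,"ay":0,"az":0},{"dx":0.005,"dy":0,"dz":0,"ax":0,"ay":0,"az":0}]' 1 20
```

```text
time: 2.75
tcp_pos: [452.8, -100.5, 47.9]
tcp_rot: [11.9, 89.8, -78.0]
ft_force: [-2.5, -1.9, 7.3]
grip_width: 0.006
```

```bash
python3 -m pendant '[{"dx":0.0015,"dy":-0.0028,"dz":-0.0041,"ax":0,"ay":0,"az":0},{"dx":0.0015,"dy":-0.0055,"dz":-0.0084,"ax":0,"ay":0,"az":0},{"dx":0.0015,"dy":-0.008,"dz":-0.0128,"ax":0,"ay":0,"az":0},{"dx":0.0015,"dy":-0.0103,"dz":-0.0173,"ax":0,"ay":0,"az":0},{"dx":0.0015,"dy":-0.0125,"dz":-0.0218,"ax":0,"ay":0,"az":0},{"dx":0.0015,"dy":-0.0145,"dz":-0.0265,"ax":0,"ay":0,"az":0},{"dx":0.0015,"dy":-0.0164,"dz":-0.0312,"ax":0,"ay":0,"az":0},{"dx":0.0015,"dy":-0.0164,"dz":-0.0312,"ax":0,"ay":0,"az":0}]' 1 20
python3 look.py 5 wrist
```

```text
time: 3.42
tcp_pos: [438.6, -69.7, 48.5]
tcp_rot: [45.4, 89.6, -44.4]
ft_force: [-0.9, -0.4, 7.8]
grip_width: 0.005
3.4167 [438.55983807 -69.70904213  48.472107  ] [-0.93745341 -0.39043432  7.75377812] 0.004920391708653137
[[0.006, 1.0, 0.002], [-0.005, 0.002, -1.0], [-1.0, 0.006, 0.005]]
```

View pics/wrist5.png

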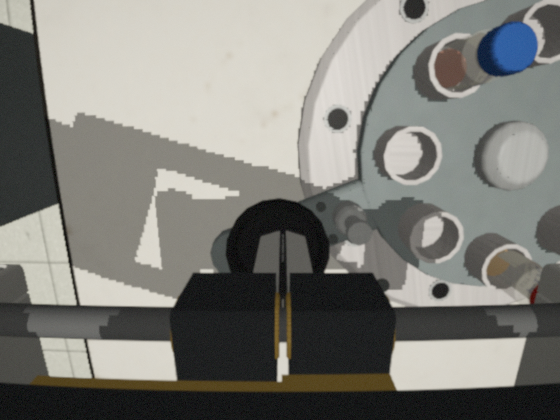

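```bash
python3 cap.py wrist5 57 215 185 335 268;python3 cap.py wrist4 60 218 185 338 268
python3 - <<'E'
from h import *
H=onplane("wrist5",[(338,118),(414,8),(440,290)],20)[:,:2]
for q in H-np.array([571.2,-17.4]):print(np.hypot(*q),np.degrees(np.arctan2(q[1],q[0]))%360)
E
```

```text
cap [436.8 -68.2] r 28.0 n 166 338 rad 143.7 th 200.71 turned 12.99 deg 0.227
cap [451.7 -96.3] r 28.0 n 164 345 rad 143.2 th 213.43 turned 0.27 deg 0.005
99.56406230899238 168.61998649126488
99.41727264408316 124.00747600751076
99.63960186087812 258.72667171185617
```

The cap follows the fingers: the table has turned about 13°, and the index holes still measure 99.5 mm from the axis. Continuing along the arc.

```bash
python3 -m pendant '[{"dx":0.002,"dy":-0.0017,"dz":-0.0047,"ax":0,"ay":0,"az":0},{"dx":0.002,"dy":-0.0033,"dz":-0.0095,"ax":0,"ay":0,"az":0},{"dx":0.002,"dy":-0.0047,"dz":-0.0142,"ax":0,"ay":0,"az":0},{"dx":0.002,"dy":-0.006,"dz":-0.019,"ax":0,"ay":0,"az":0},{"dx":0.002,"dy":-0.007,"dz":-0.0239,"ax":0,"ay":0,"az":0},{"dx":0.002,"dy":-0.0079,"dz":-0.0288,"ax":0,"ay":0,"az":0},{"dx":0.002,"dy":-0.0087,"dz":-0.0337,"ax":0,"ay":0,"az":0},{"dx":0.002,"dy":-0.0091,"dz":-0.0374,"ax":0,"ay":0,"az":0}]' 1 20
python3 look.py 6 wrist; python3 cap.py wrist6 57 215 185 335 268
```

```text
time: 4.13
tcp_pos: [432.1, -33.2, 48.5]
tcp_rot: [55.3, 89.3, -34.5]
ft_force: [-0.5, -0.7, 7.3]
grip_width: 0.007
4.1333 [432.10237479 -33.19999706  48.45485172] [-0.51081645 -0.71868436  7.34674973] 0.0068864458573973325
[[0.011, 1.0, 0.002], [-0.007, 0.002, -1.0], [-1.0, 0.011, 0.007]]
cap [427.7 -32.7] r 28.1 n 169 334 rad 144.3 th 186.1 turned 27.6 deg 0.482
```

View pics/wrist6.png

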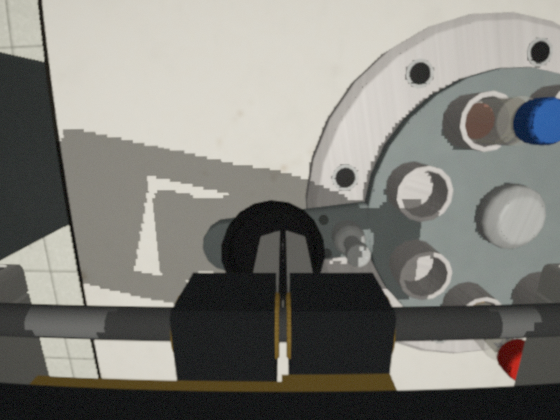

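About 27.5° done, 17.4° to go. I'll move another 13.5°, stopping short of the hole, and measure again.

```bash
python3 -m pendant '[{"dx":0.002,"dy":-0.0009,"dz":-0.0048,"ax":0,"ay":0,"az":0},{"dx":0.002,"dy":-0.0016,"dz":-0.0097,"ax":0,"ay":0,"az":0},{"dx":0.002,"dy":-0.0019,"dz":-0.0146,"ax":0,"ay":0,"az":0},{"dx":0.002,"dy":-0.0021,"dz":-0.0195,"ax":0,"ay":0,"az":0},{"dx":0.002,"dy":-0.0021,"dz":-0.0244,"ax":0,"ay":0,"az":0},{"dx":0.002,"dy":-0.002,"dz":-0.0294,"ax":0,"ay":0,"az":0},{"dx":0.002,"dy":-0.0018,"dz":-0.0331,"ax":0,"ay":0,"az":0},{"dx":0.002,"dy":-0.0018,"dz":-0.0331,"ax":0,"ay":0,"az":0}]' 1 20
python3 look.py 7 wrist; python3 cap.py wrist7 57 210 185 335 268
```

```text
time: 4.85
tcp_pos: [433.8, 0.4, 48.7]
tcp_rot: [67.2, 88.9, -22.6]
ft_force: [1.0, -0.1, 7.8]
grip_width: 0.009
4.85 [4.33779782e+02 4.24081297e-01 4.86832687e+01] [ 1.02357952 -0.07714832  7.83587059] 0.008640656602995223
[[0.018, 1.0, 0.002], [-0.007, 0.002, -1.0], [-1.0, 0.018, 0.008]]
cap [427.4   1.1] r 28.2 n 170 337 rad 145.0 th 172.68 turned 41.02 deg 0.716
```

View pics/wrist7.png

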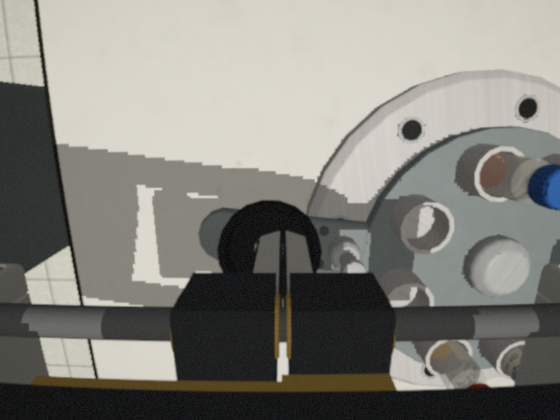

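```bash
python3 -m pendant '[{"dx":0.002,"dy":0,"dz":-0.003,"ax":0,"ay":0,"az":0},{"dx":0.002,"dy":0.0003,"dz":-0.006,"ax":0,"ay":0,"az":0},{"dx":0.002,"dy":0.0005,"dz":-0.0095,"ax":0,"ay":0,"az":0},{"dx":0.002,"dy":0.0005,"dz":-0.0095,"ax":0,"ay":0,"az":0},{"dx":0.002,"dy":0.0005,"dz":-0.0095,"ax":0,"ay":0,"az":0}]' 1 20
python3 look.py 8 wrist scene; python3 cap.py wrist8 57 210 185 335 268
python3 - <<'E'
from h import *
H=onplane("wrist8",[(412,147)],20)[:,:2]
for q in H-np.array([571.2,-17.4]):print(np.hypot(*q),np.degrees(np.arctan2(q[1],q[0]))%360)
E
```

```text
time: 5.32
tcp_pos: [436.5, 9.9, 48.6]
tcp_rot: [71.1, 88.7, -18.8]
ft_force: [-1.3, 1.4, 7.1]
grip_width: 0.002
5.3167 [436.48907156   9.86520316  48.56900014] [-1.34824438  1.38039038  7.05512383] 0.002410752614749599
[[0.022, 1.0, 0.002], [-0.007, 0.003, -1.0], [-1.0, 0.022, 0.008]]
cap [428.8  10.8] r 28.1 n 169 339 rad 145.2 th 168.79 turned 44.91 deg 0.784
96.5084695469269 122.06267973159605
```

View pics/wrist8.png

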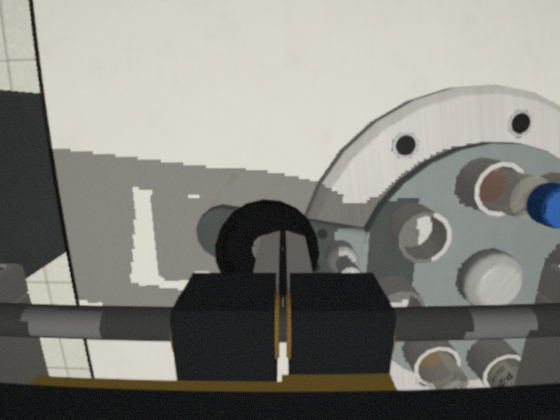

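The cap is at 168.8°, on the target ray to within about 0.5°. I'll let it up slowly and straight.

```bash
python3 -m pendant '[{"dx":-0.001,"dy":0,"dz":0,"ax":0,"ay":0,"az":0},{"dx":-0.003,"dy":0,"dz":0,"ax":0,"ay":0,"az":0},{"dx":-0.005,"dy":0,"dz":0,"ax":0,"ay":0,"az":0},{"dx":-0.007,"dy":0,"dz":0,"ax":0,"ay":0,"az":0},{"dx":-0.009,"dy":0,"dz":0,"ax":0,"ay":0,"az":0},{"dx":-0.010,"dy":0,"dz":0,"ax":0,"ay":0,"az":0},{"dx":-0.010,"dy":0,"dz":0,"ax":0,"ay":0,"az":0}]' 1 20
python3 look.py 9 wrist scene
python3 - <<'E'
from h import *
H=onplane("wrist8",[(405,146)],20)[:,:2]
for q in H-np.array([571.2,-17.4]):print(np.hypot(*q),np.degrees(np.arctan2(q[1],q[0]))%360)
E
python3 cap.py wrist9 67 210 175 335 262
```

```text
time: 6.0
tcp_pos: [437.0, 10.0, 59.5]
tcp_rot: [72.9, 88.6, -17.0]
ft_force: [-2.5, 1.6, 6.1]
grip_width: 0.006
6.0 [436.98642227  10.02009158  59.47433195] [-2.49348713  1.61570926  6.11540849] 0.0055287648585892945
[[0.024, 1.0, 0.002], [-0.007, 0.002, -1.0], [-1.0, 0.024, 0.007]]
99.50887622995856 124.12109555197281
cap [428.8  11. ] r 28.0 n 161 303 rad 145.2 th 168.73 turned 44.97 deg 0.785
```

At z=59.5 the cap still presses up on the fingers. Between holes it would have stayed about 8 mm down, so the pin is going in. I'll lift clear.

```bash
python3 -m pendant '[{"dx":-0.002,"dy":0,"dz":0,"ax":0,"ay":0,"az":0},{"dx":-0.004,"dy":0,"dz":0,"ax":0,"ay":0,"az":0},{"dx":-0.008,"dy":0,"dz":0,"ax":0,"ay":0,"az":0},{"dx":-0.018,"dy":0,"dz":0,"ax":0,"ay":0,"az":0},{"dx":-0.038,"dy":0,"dz":0,"ax":0,"ay":0,"az":0},{"dx":-0.06,"dy":0,"dz":0,"ax":0,"ay":0,"az":0},{"dx":-0.085,"dy":0,"dz":0,"ax":0,"ay":0,"az":0},{"dx":-0.085,"dy":0,"dz":0,"ax":0,"ay":0,"az":0}]' 1 20
python3 look.py 10 wrist scene side
```

```text
time: 6.77
tcp_pos: [439.1, 9.9, 149.9]
tcp_rot: [74.9, 88.0, -14.9]
ft_force: [2.1, -0.1, 0.6]
grip_width: 0.004
6.7667 [439.08926531   9.93192435 149.85746726] [ 2.08736851 -0.0969892   0.5961025 ] 0.004162784450302061
[[0.034, 0.999, 0.002], [-0.009, 0.002, -1.0], [-0.999, 0.034, 0.009]]
```

View pics/wrist10.png

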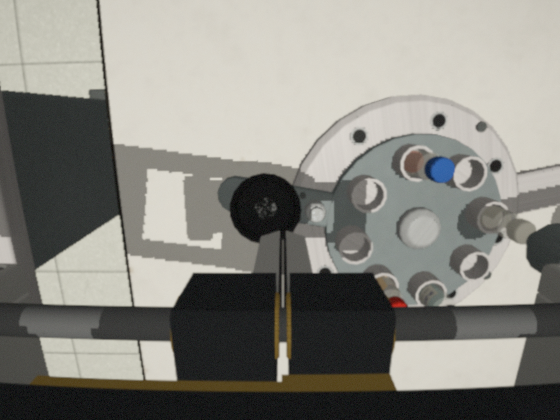

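View pics/scrop10.png

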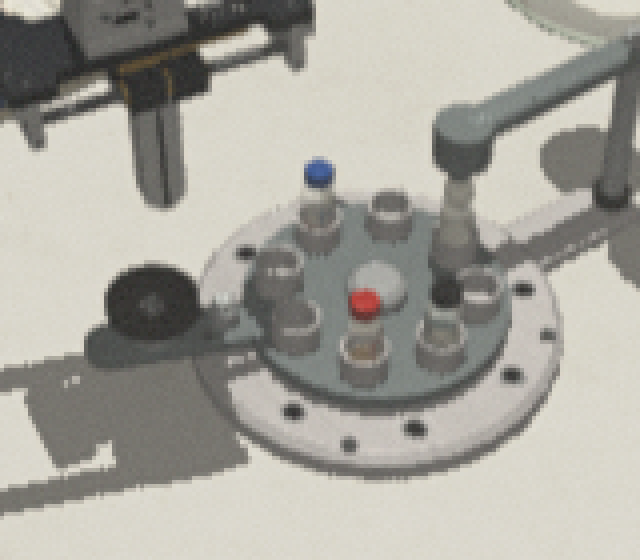

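Both views show the cap free of the fingers, at wrist (265,208). The arm lies over the ray of the next hole and all four vials stand upright, with the white one under the reading head. I'll check the cap's height and angle.

```bash
python3 cap.py wrist10 71 215 160 315 245
python3 - <<'E'
from h import *
for nm,c0 in(("scene10",(428.9,11)),("scene0",(450.6,-97.8)),("wrist10",(428.9,11)),("wrist3",(450.6,-97.8))):
    p,d,W=cloud(nm)
    rr=np.hypot(W[...,0]-c0[0],W[...,1]-c0[1])
    b=(rr<17)&(d>0)&(W[...,2]>35)&(W[...,2]<85);z=W[b][:,2];print(nm,"floor z",np.median(z).round(1),b.sum())
E
```

```text
cap [428.7  10.1] r 28.2 n 167 214 rad 145.1 th 169.06 turned 44.64 deg 0.779
scene10 floor z 62.9 121
scene0 floor z 62.5 145
wrist10 floor z 61.1 1247
wrist3 floor z 61.1 1322
```

The floor of the cap is at the same height as at the start in both cameras (62.9 vs 62.5 mm and 61.1 vs 61.1 mm), so the pin is in. I'll back off a little more and hand in.

```bash
python3 -m pendant '[{"dx":-0.02,"dy":0,"dz":0,"ax":0,"ay":0,"az":0},{"dx":-0.04,"dy":0,"dz":0,"ax":0,"ay":0,"az":0},{"dx":-0.04,"dy":0,"dz":0,"ax":0,"ay":0,"az":0},{"dx":-0.04,"dy":0,"dz":0,"ax":0,"ay":0,"az":0}]' 1 20
python3 look.py 11 scene wrist; python3 cap.py wrist11 71 200 130 330 230
python3 -c "
from station import arm
print(arm.job_done())"
```

```text
time: 7.25
tcp_pos: [433.9, 10.9, 183.9]
tcp_rot: [72.8, 88.6, -17.1]
ft_force: [-0.3, -0.1, -1.0]
grip_width: 0.007
7.25 [433.94755516  10.86471762 183.86394758] [-0.29266883 -0.10254484 -1.0325998 ] 0.007239952413754337
[[0.024, 1.0, 0.002], [-0.007, 0.002, -1.0], [-1.0, 0.024, 0.007]]
cap [428.7   9.9] r 28.1 n 143 144 rad 145.1 th 169.17 turned 44.53 deg 0.777
the job is handed in; nothing more can be done
None
```

I indexed the carousel by one hole and handed the job in at about 7.3 s. With the shut fingertips in the dish, I pressed the cap about 14 mm down and swept the table clockwise. I measured the angle on the way, let the cap up at the next hole, and lifted the arm clear.

What the last checks showed:
- **Table angle:** the cap measured 44.5° (0.777 rad) round from the start, against 45° (0.785) wanted and 0.755–0.815 allowed. My start readings were 0.3–0.6° above zero, so the true angle may be nearer 44°, at about 0.77.
- **Cap up, pin in:** the floor of the cap reads the same height as at the start, 62.9 vs 62.5 mm in the scene camera and 61.1 vs 61.1 mm in the wrist camera.
- **Vials:** all four stood upright in their wells by eye in the pictures. I did not measure their tilt.
- **Robot:** the TCP was at 184 mm height, with only about 1 N on the force sensor, which is noise.
- **Bystanders:** I did not measure the notebook, pot or die again. The arm never went near them.

One call early on was refused because its rows were incomplete; nothing moved and I resent it.

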